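# Draw the hot kiln tray out with the hook

### The arm

A 6-joint arm with a two-finger parallel gripper is mounted at the origin on the work surface. World frame = base frame: x ahead of the robot, y to its left, z up, the work surface at z = 0. Lengths are in m, angles in degrees, forces in N, time in s.
With the tool pointing down it reaches from about 0.35 to 0.775 m from the base axis. Payload 5.5 kg.
Tool frame: the origin (TCP) lies midway between the tips of the shut fingers; the grasp point (between the pads) lies 19 mm behind it (bot.pinch_z is the z of the grasp point in the tool frame, in m); z points along the fingers, y is the line along which they close (so a half turn about z gives the same grasp; the last joint's range is limited). The gripper opens to 85 mm and grips with 20 to 120 N. Pads are 22 mm wide; open, the fingers measure 114 mm over their backs; the gripper's body (76 mm by 85 mm) begins 54 mm behind the grasp point. The pads swing forward as they close: fully open they stand 13 mm farther back than shut.
Start: joints at [-84.889, 17.945, 2.641, 74.691, 0, 82.002], TCP at [0.13, -0.56, 0.231] pointing down, gripper open.
Joint ranges: [-158.12, 158.12], [-49.38, 96.58], [-58.88, 72.47], [-126.05, 133.96], [-84.25, 85.87], [-180, 180]. Speed limits (degrees/s): [147.25, 147.25, 180, 180, 180, 180].

### API

Orientations are given as [roll, pitch, yaw] about the fixed x, y, z axes, in that order (R = Rz(yaw) Ry(pitch) Rx(roll)).
In Python, from plant import bot gives the robot as it stands.
- The arm moves only by the shell command python3 -m pendant 'ROWS' [FORCE]. ROWS is a JSON object of lists of equal length, an entry for each row: "hand": the opening, from 0 (shut) to 1 (fully open); "delta_pos": the shift along the world's x, y, z in units of 30 mm (1.0 is 30 mm), a list of three; "dr": the turn, a rotation vector about the world's x, y, z in units of 8 degrees (1.0 is 8 degrees), a list of three. In form: {"hand": [hand, ...], "delta_pos": [[dx, dy, dz], ...], "dr": [[rx, ry, rz], ...]}. A call has 1 to 20 rows; each row shifts and turns the commanded pose from where the row before left it; what a row does not reach is not made up. A row lasts 1/10 s, in which the tool goes at most 50 mm and 8.59 degrees, less where a joint would pass 70% of its speed; a pose out of reach is approached as far as the arm can. A call is refused whole if a number of a shift passes 1 or a number of a turn 1, either way. A call with a gripper value outside its range is refused whole. The fingers move at their own pace and stop on an object; FORCE is the grip in N (left out, the last holds). Time passes only in rows, so rows that do not move let the fingers close. It gives the time, the measured TCP pose, the force, the opening and the grip force at its end, in the units of the state.
- bot.read_state(): the state, without advancing time (a new reading comes with each control period).
- bot.snapshot(name): name is "scene" or "top" or "wrist"; returns (picture, depth): 384x512x3 uint8, red, green, blue; 384x512 float32, m along the optical axis (not along the pixel's ray), 0 where there is no reading.
- bot.camera_model(name): a dict with "camera_matrix" (3x3 intrinsics, pixels), "distortion" ([k1, k2, p1, p2, k3] as OpenCV has them; the pictures are not rectified), "extrinsics" (4x4, takes a point from camera to world coordinates). Camera axes: x right, y down, z forward; pixel columns grow to the right and rows downward; lengths in m; the calibration is good to about 2 mm. A picture is of the moment at which its call begins: read the wrist's pose just before it. camera_model takes no time and is no camera call; for the wrist camera it gives the pose at the moment of the call.
- bot.job_done(): hands the job in; it is judged then, once.
The state is a dict: "clock": time; "joints": joint angles; "qd": joint speeds; "joint_torque": joint torques, N m; "eef_pos": TCP position; "orientation": TCP orientation; "contact_force": force on the tool from outside, world axes, zero at the start; "torque": the same for the moment, N m; "width": finger opening in m; "grasp_force": force on a finger pad.
Only numpy, scipy, OpenCV 4.12 (cv2) and the standard library are available. Lean on these libraries where they do the work, as an engineer would, in place of code of your own. Each camera call takes 0.05 s, during which the arm holds its last target. There are 200 camera calls.

### The job

Pick up the hook tool (the one whose tip is bent down, not the straight poker) from the wooden rest, put its tip down through the eye on the front of the hot kiln tray, and gently draw the tray out along its runway until you feel it come up snug against the two sprung stop pads, firmly pressed but never yanked or forced. Do not touch the tray with the robot, and keep the glass disc lying in it. Then lift the hook out of the eye, leaving the tray resting against the pads, lay the hook flat back on the wooden rest and let go, with everything else left where it was.

Things in the scene. Friction and masses are not known exactly. Their poses are not given: they have to be found in the camera images.
- hook: Hook tool, loose, 0.16 kg. Dark wood handle 110 x 24 x 24 mm along its x; origin: centre of the handle's underside, x towards the tip, z up. A 9 mm steel rod leaves the handle's front 12 mm above the underside, runs to x = +140 mm, then bends straight down to a round nose 24 mm below the underside. Grip it across its 24 mm width, near the middle, about 50 N.
- hook_tip (a point): Lowest point of the hook's downturned 9 mm tip: 140 mm ahead of the hook's origin along its x, 24 mm below the handle's underside; axes as the hook's.
- poker: Straight poker with the same handle, origin and axes as the hook, but a straight 9 mm rod with no bend, ending 170 mm ahead of its origin. It lies beside the hook on the rest, about 110 mm from it, on either side. Not to be moved.
- rest: Fixed wooden tool rest, a plain block 110 (x) x 220 (y) x 40 mm high. Origin at the centre of its underside, on the bench; the tools lie across it along its x.
- kiln: Fixed white bench kiln, housing 280 deep x 300 wide x 180 mm high, control box on top (to 235 mm). Origin: bench level, centre of the mouth; x into the kiln. Runway slab 170 wide, top 30 mm above the bench, from x = -270 mm to the mouth and on as chamber floor (opening 150 wide, 80 high); two rails on it, 10 mm high, inner faces at y = +-62 mm.
- tray: Hot open steel tray, loose, about 0.5 kg (varies), 150 (x) x 120 (y) x 20 mm high, 4 mm walls. Origin: centre of its underside; x into the kiln; front face at x = -75 mm. It starts mostly inside the kiln, eye outside, and slides on the runway between the rails (2 mm play) with 2 to 6 N of dry friction. More than 25 N of hook force on it spoils it; snug is 5 to 10 N above the sliding drag.
- eye (a point): Centre of the eye: a flat horizontal ring of 7 mm round bar fixed to the middle of the tray's front, 97 mm ahead (-x) of the tray's origin and 12 mm above the runway. Clear hole about 14 mm; outer diameter 30 mm. Axes as the tray's.
- tray_front (a point): Middle of the tray's front face (-x side), 8 mm above its underside; axes as the tray's.
- stop: Fixed steel stop frame, 170 to 200 mm outside the mouth: two lugs 16 high, 14 thick, at y = +-24 to +-54 mm. Origin: runway top, midway, in the lugs' kiln-side faces; x into the kiln. Ahead of each lug, on a rod, a rubber pad 28 x 14 mm; both pads' faces stand an unknown 12 to 42 mm out from the lug faces (not measured) and spring back about 5 N per mm, both together. Eye passes between.
- glass_disc: Fused green glass disc, 76 mm across, 12 mm thick, lying loose in the tray (mostly out of sight in the kiln). Origin at the centre of its underside.
- pliers: Bystander: red-handled pliers, 160 mm long, origin on the bench under the middle.
- tub: Bystander: glass jar with white lid, 70 mm across, 70 mm high, origin at the centre of its underside.
- spool: Bystander: bare metal spool, 60 mm across, 40 mm high, origin at the centre of its underside.
- weight: Bystander: brass weight, 44 mm across, 35 mm high, origin at the centre of its underside.
- offcut: Bystander: amber glass offcut, 70 x 50 x 6 mm, origin at the centre of its underside.
- brush: Bystander: hand brush lying on the bench.
- flux: Bystander: white plastic bottle, 54 mm across, 130 mm high, origin at the centre of its underside.
There are look-alikes about, which are no part of the job. What is shaped like the tray but green or pink is not meant.

How it is judged (in metres and radians):
On the way, in this order (a step that is already met when the one before it is completed fails the run):
1. the hook's tip is down in the tray's eye (horizontal distance between hook_tip and eye below 0.008 m and z of hook_tip in the frame of eye below -0.003 m), for 0.1 s.
2. with the tip in the eye, the tray is pulled snug against the stop pads (at least 2 N on them) (contact force between tray and stop above 2 N and contact force between hook and tray above 2 N and horizontal distance between hook_tip and eye below 0.01 m), for 0.2 s.
At the end, for the whole second after the job is handed in: The tray rests against the stop pads (over 0.2 N of contact), flat on the runway with the glass disc lying in it; the hook lies flat and still on the wooden rest (handle centre within 40 mm along and 100 mm across of the rest's centre), released (x of tray_front in the frame of stop below 0.045 m and contact force between tray and stop above 0.2 N and z of tray in the frame of stop below 0.004 m and x of glass_disc in the frame of tray between -0.045 and 0.045 m and z of glass_disc in the frame of tray between 0 and 0.008 m and x of hook in the frame of rest between -0.04 and 0.04 m and y of hook in the frame of rest between -0.1 and 0.1 m and z of hook in the frame of rest between 0.036 and 0.044 m and angle between hook's own z axis and vertical below 0.1 rad and linear speed of each of hook, tray below 0.02 m/s); the robot touches nothing.
It fails at once if the hook is yanked or pressed on the tray with over 25 N (contact force between hook and tray above 25 N).
It fails at once if the robot touches the hot tray (contact force between any of the fingers, the arm and tray above 0.5 N).
It fails at once if a bystander is moved by over 20 mm (distance of any of poker, pliers, tub, spool, weight, offcut, brush, flux from where it was at the start of the episode above 0.02 m).
It also fails if it takes over 66 s, if anything falls off the work surface, if the arm or the gripper's body presses on something with over 40 N, if the wrist force passes 120 N, or if a joint passes its speed limit or range.

## Working session

There is one attempt and no reset: what is moved stays moved. The work goes in short steps, Python scripts to look and compute and a shell command to move; the robot and the scene stay as the last step left them, time stands still between calls to the robot, and variables do not carry over. Pictures are saved under pics/ and viewed, at most 12 in all, crops included, and the job is handed in when it is done.

```bash
ls; mkdir -p pics
cat > h.py <<'E'
import numpy as np,cv2
from plant import bot
def snap(n,f):
    m=bot.camera_model(n); p,d=bot.snapshot(n)
    np.savez('pics/'+f+'.npz',p=p,d=d,K=m['camera_matrix'],D=m['distortion'],T=m['extrinsics'])
    cv2.imwrite('pics/'+f+'.png',cv2.cvtColor(p,cv2.COLOR_RGB2BGR)); return p,d
def load(f):
    return np.load('pics/'+f+'.npz')
def ray(z,u,v):
    q=cv2.undistortPoints(np.array([[[u,v]]],float),z['K'],z['D'])[0,0]
    return z['T'][:3,:3]@np.array([q[0],q[1],1]),z['T'][:3,3]
def atz(z,u,v,h):
    r,o=ray(z,u,v); return o+r*(h-o[2])/r[2]
def atd(z,u,v):
    r,o=ray(z,u,v); return o+r*z['d'][int(round(v)),int(round(u))]
def crop(f,u0,v0,u1,v1,s,out):
    i=cv2.imread('pics/'+f+'.png')[v0:v1,u0:u1]; cv2.imwrite('pics/'+out+'.png',cv2.resize(i,None,fx=s,fy=s,interpolation=cv2.INTER_CUBIC))
E
python3 - <<'E'
from h import *
a,_=snap('top','t0'); b,_=snap('scene','s0')
i=cv2.imread('pics/t0.png'); cv2.imwrite('pics/t0b.png',cv2.resize(i,(800,600)))
print(bot.read_state(),bot.pinch_z)
E
```

```text
pics
{'clock': 0.1, 'joints': array([-8.48896980e+01,  1.79900284e+01,  2.58491079e+00,  7.46909340e+01,
        1.02261943e-04,  8.20014195e+01]), 'qd': array([-0.00597048, -0.10114579,  0.09203294,  0.03602162, -0.02721327,
        0.0571505 ]), 'joint_torque': array([ 2.87468392e-03, -4.81723809e+01,  2.99244457e+01,  1.27397847e-02,
       -7.91003640e-05, -7.56820015e-06]), 'eef_pos': array([ 0.13036155, -0.55957043,  0.23047319]), 'orientation': array([-1.79904897e+02, -1.34666988e-02,  1.31088713e+01]), 'contact_force': array([-0.2602725 ,  1.05129304, -0.06596289]), 'torque': array([-0.03561811,  0.00111444,  0.01692223]), 'grasp_force': 0.0, 'width': 0.08547609658180674} -0.0187
```

View pics/t0b.png

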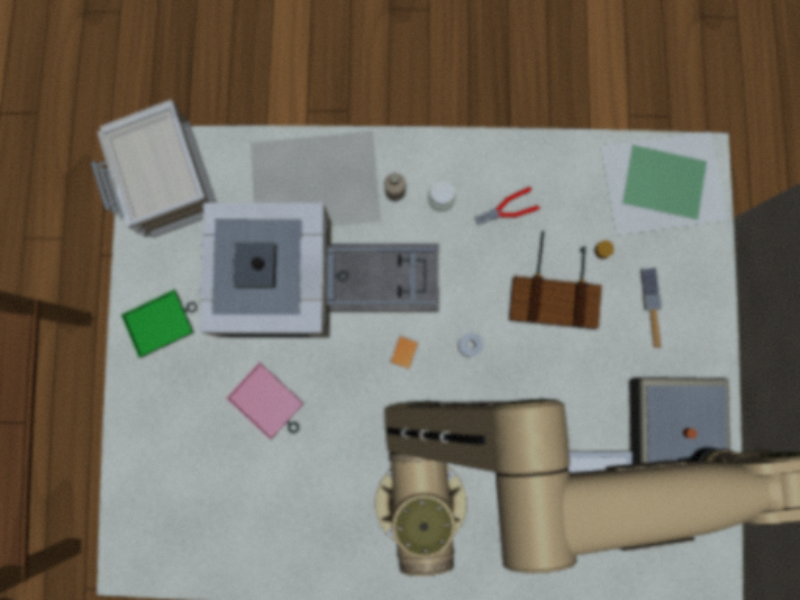

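View pics/s0.png

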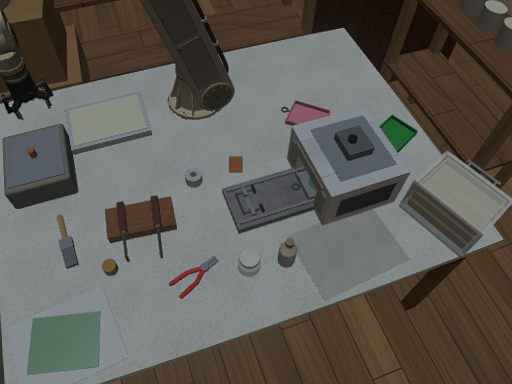

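The top view shows the rest at about (555,302) of the 800x600 picture. The right tool, with tip at (583,248), is shorter and bent, so it is the hook. The poker is on the left. The kiln runway runs (325..438, 277), with the eye near (342,275). The scene view agrees, with the bent tip at (126,258).

Run:
```python
from h import *
i=cv2.imread('pics/t0.png')
a=cv2.resize(i[145:215,200:290],None,fx=6,fy=6,interpolation=cv2.INTER_CUBIC)
b=cv2.resize(i[145:215,320:395],None,fx=6,fy=6,interpolation=cv2.INTER_CUBIC)
c=np.zeros((420,800,3),np.uint8)
c[:,:540]=a[:,:540]; c=np.vstack([a[:,:540],np.zeros((0,540,3),np.uint8)]);cv2.imwrite('pics/c1.png',c);cv2.imwrite('pics/c2.png',b)
z=load('t0'); print(z['T'],z['K'])
for n,u,v in [('rest TL',513,278),('rest TR',601,285),('rest BL',511,320),('rest BR',600,327),('run TR',438,244),('run BR',438,310),('kilnTL',205,205),('kiln TR',327,205),('kilnBR',327,333)]:
    print(n,atd(z,u*.64,v*.64).round(3))
```

```text
[[ 0.01402156 -0.9927801   0.11912626  0.28183927]
 [-0.9998463  -0.01266689  0.01212137  0.03851302]
 [-0.01052489 -0.11927791 -0.99280512  1.81305358]
 [ 0.          0.          0.          1.        ]] [[467.36580127   0.         254.01364681]
 [  0.         467.36580127 191.05509025]
 [  0.           0.           1.        ]]
rest TL [ 0.549 -0.224  0.039]
rest TR [ 0.541 -0.454 -0.003]
rest BL [ 0.446 -0.221  0.028]
rest BR [ 0.433 -0.446  0.008]
run TR [ 0.64  -0.041 -0.004]
run BR [ 0.469 -0.041  0.029]
kilnTL [0.689 0.504 0.186]
kiln TR [0.736 0.242 0.003]
kilnBR [0.282 0.039 1.813]
```

View pics/c1.png

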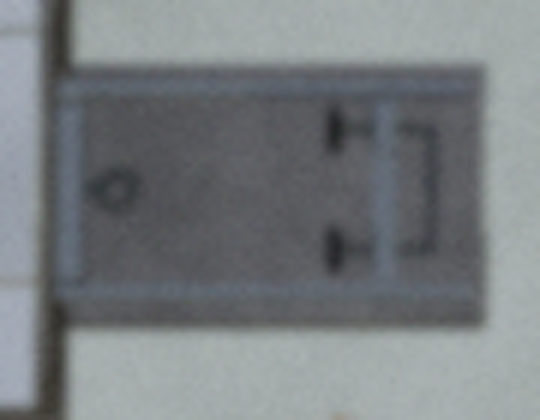

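View pics/c2.png

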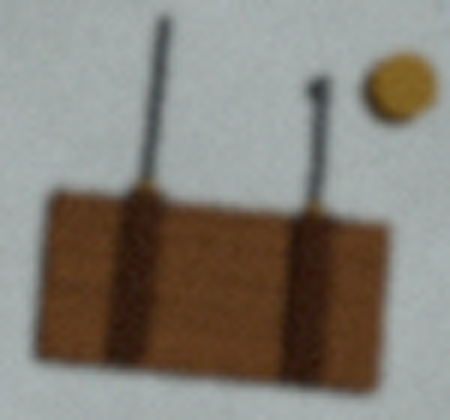

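The crops show the eye ring at (114,190) in c1, pads at x≈335 and lugs near x≈385. In c2 the hook handle runs from (302,382) to (316,212) with its bent tip at (318,85), and the poker is on the left.

Run:
```python
from h import *
z=load('t0')
def q(n,ox,x,y,h):
    p=atz(z,(x+.5)/6-.5+ox,(y+.5)/6-.5+145,h); print(n,p.round(4)); return p
b=q('hback',320,302,382,.064);f=q('hfront',320,316,212,.064);t=q('htip',320,318,82,.0565)
print('yaw',np.degrees(np.arctan2(*(t-b)[1::-1])),np.linalg.norm((f-b)[:2]),np.linalg.norm((t-b)[:2]))
r=[q('r',320,*c,.04) for c in [(48,188),(388,226),(378,392),(34,360)]]
print('rest',sum(r)/4)
e=q('eye',200,114,190,.0455)
q('padT',200,329,130,.046);q('padB',200,329,250,.046);q('bar',200,377,190,.032)
q('runTR',200,483,66,.03);q('runBR',200,483,325,.03);a=q('runTL',200,75,68,.03);c=q('runBL',200,75,325,.03)
q('railT',200,75,90,.04);q('railT2',200,470,90,.04)
q('railB',200,75,291,.04);q('railB2',200,470,289,.04)
```

```text
hback [ 0.4321 -0.3776  0.064 ]
hfront [ 0.54   -0.3882  0.064 ]
htip [ 0.6251 -0.3929  0.0565]
yaw -4.527123610846219 0.10846528602725063 0.19363536294501255
r [ 0.5567 -0.2215  0.04  ]
r [ 0.5351 -0.4406  0.04  ]
r [ 0.4283 -0.4321  0.04  ]
r [ 0.4461 -0.212   0.04  ]
rest [ 0.4915602  -0.32655841  0.04      ]
eye [0.5493 0.1966 0.0455]
padT [0.5897 0.0599 0.046 ]
padB [0.5123 0.0588 0.046 ]
bar [0.5534 0.0287 0.032 ]
runTR [ 0.6357 -0.0389  0.03  ]
runBR [ 0.4673 -0.0401  0.03  ]
runTL [0.6313 0.2252 0.03  ]
runBL [0.464 0.221 0.03 ]
railT [0.6149 0.2238 0.04  ]
railT2 [ 0.6179 -0.0302  0.04  ]
railB [0.4847 0.2205 0.04  ]
railB2 [ 0.4892 -0.0312  0.04  ]
```

```bash
python3 -m pendant '{"hand":[1,1,1,1,1,1,1,1,1,1,1,1,1,1],"delta_pos":[[0.9,0.45,0],[0.9,0.45,0],[0.9,0.45,0],[0.9,0.45,0],[0.9,0.45,0],[0.9,0.45,0],[0.9,0.45,0],[0.9,0.45,0],[0.9,0.45,0],[0.9,0.45,0],[0.9,0.45,0],[0.9,0.45,0],[0.8,0.4,0],[0,0,0]],"dr":[[0,0,-0.2],[0,0,-0.2],[0,0,-0.2],[0,0,-0.2],[0,0,-0.2],[0,0,-0.2],[0,0,-0.2],[0,0,-0.2],[0,0,-0.2],[0,0,-0.2],[0,0,-0.2],[0,0,0],[0,0,0],[0,0,0]]}' 60
python3 - <<'E'
from h import *
snap('wrist','w1'); i=cv2.imread('pics/w1.png'); print(bot.read_state()['eef_pos'],bot.read_state()['orientation'])
E
```

```text
clock: 1.5
eef_pos: [0.4808, -0.3841, 0.2305]
orientation: [-179.9, 0.0, -4.3]
contact_force: [-0.3, -0.3, -0.5]
width: 0.0853
grasp_force: 0.0
[ 0.4793889  -0.38489449  0.23048424] [-1.79957347e+02  6.11732192e-02 -4.33047932e+00]
```

View pics/w1.png

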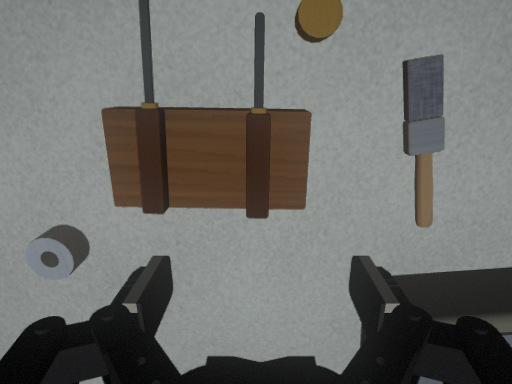

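The wrist view shows the hook's handle from (259,112) to (257.5,216), its rod tip at (260,14), and the poker on the left.

Run:
```python
from h import *
z=load('w1')
f=atz(z,259.3,112,.064);b=atz(z,257.5,213,.064);t=atz(z,260,15,.0565);w=[atz(z,u,165,.064) for u in(247,270)]
print(f,b,t,np.linalg.norm(f-b),np.linalg.norm(w[0]-w[1]),np.degrees(np.arctan2(*(t-b)[1::-1])))
print('origin',(f+b)/2)
r=[atz(z,u,v,.04) for u,v in[(104,108),(310,110),(305,209),(114,206)]];print(sum(r)/4)
print(atd(z,258,165))
```

```text
[ 0.54188475 -0.38806243  0.064     ] [ 0.43767273 -0.37837955  0.064     ] [ 0.62633356 -0.39494839  0.0565    ] 0.10466089178821675 0.023309998504539815 -5.019031864175917
origin [ 0.48977874 -0.38322099  0.064     ]
[ 0.49304838 -0.32843149  0.04      ]
[ 0.49006396 -0.38288928  0.06452835]
```

```bash
python3 -m pendant '{"hand":[1,1,1,1,1,1,1,1,1,1],"delta_pos":[[0.25,0.05,-0.5],[0,0,-0.9],[0,0,-0.9],[0,0,-0.9],[0,0,-0.9],[0,0,-0.9],[0,0,-0.6],[0,0,-0.4],[0,0,0],[0,0,0]],"dr":[[0,0,-0.09],[0,0,0],[0,0,0],[0,0,0],[0,0,0],[0,0,0],[0,0,0],[0,0,0],[0,0,0],[0,0,0]]}' 60
```

```text
clock: 2.55
eef_pos: [0.4857, -0.3851, 0.0518]
orientation: [180.0, -0.0, -5.2]
contact_force: [1.3, -0.7, 0.2]
width: 0.0853
grasp_force: 0.0
```

```bash
python3 -m pendant '{"hand":[1,1,0,0,0,0,0,0,0,0,0,0],"delta_pos":[[0.05,0.07,-0.2],[0,0,-0.12],[0,0,0],[0,0,0],[0,0,0],[0,0,0],[0,0,0],[0,0,0],[0,0,0],[0,0,0],[0,0,0],[0,0,0]],"dr":[[0,0,0],[0,0,0],[0,0,0],[0,0,0],[0,0,0],[0,0,0],[0,0,0],[0,0,0],[0,0,0],[0,0,0],[0,0,0],[0,0,0]]}' 60
```

```text
clock: 3.75
eef_pos: [0.4877, -0.3827, 0.0422]
orientation: [180.0, -0.0, -5.2]
contact_force: [0.3, -1.3, 5.0]
width: 0.0231
grasp_force: 60.1
```

```bash
python3 -m pendant '{"hand":[0,0,0,0,0,0,0,0],"delta_pos":[[0,0,0.3],[0,0,0.6],[0,0,0.9],[0,0,0.9],[0,0,0.9],[0,0,0.9],[0,0,0.7],[0,0,0]],"dr":[[0,0,0],[0,0,0],[0,0,0],[0,0,0],[0,0,0],[0,0,0],[0,0,0],[0,0,0]]}' 60
python3 -m pendant '{"hand":[0,0,0,0,0,0,0,0,0,0,0,0,0,0,0,0,0],"delta_pos":[[0,0.4,0],[0.1,0.7,0],[0.1,0.9,0],[0.1,0.9,0],[0.2,0.9,0],[0.2,0.9,0],[0.2,0.9,0],[0.2,0.9,0],[0.2,0.9,0],[0.2,0.9,0],[0.2,0.9,0],[0.1,0.9,0],[0.1,0.9,0],[0.1,0.8,0],[0.1,0.6,0],[0,0.4,0],[0,0,0]],"dr":[[0,0,0.4],[0,0,0.8],[0,0,0.8],[0,0,0.8],[0,0,0.8],[0,0,0.9],[0,0,0.9],[0,0,0.9],[0,0,0.9],[0,0,0.9],[0,0,0.9],[0,0,0.8],[0,0,0.8],[0,0,0.8],[0,0,0.4],[0,0,0.2],[0,0,0]]}' 60
python3 - <<'E'
from h import *
snap('wrist','w2');snap('top','t2')
a=cv2.imread('pics/w2.png');b=cv2.imread('pics/t2.png')[120:220,200:300]
cv2.imwrite('pics/m2.png',np.hstack([cv2.resize(a,(512,384)),cv2.resize(b,(284,384))]) )
print(bot.read_state()['joints'],bot.read_state()['eef_pos'])
E
```

```text
clock: 4.55
eef_pos: [0.4884, -0.3835, 0.2009]
orientation: [179.8, -0.2, -5.2]
contact_force: [0.7, -0.4, -1.5]
width: 0.0226
grasp_force: 59.4
clock: 6.25
eef_pos: [0.5495, 0.0028, 0.1965]
orientation: [-179.9, -0.0, 90.9]
contact_force: [-0.2, -0.9, -1.0]
width: 0.023
grasp_force: 59.3
[-8.21566308e+00  1.59178150e+01 -4.97481753e+00  6.91696845e+01
 -3.01869588e-02  8.10375483e+01] [0.54995224 0.00126693 0.19702828]
```

View pics/m2.png

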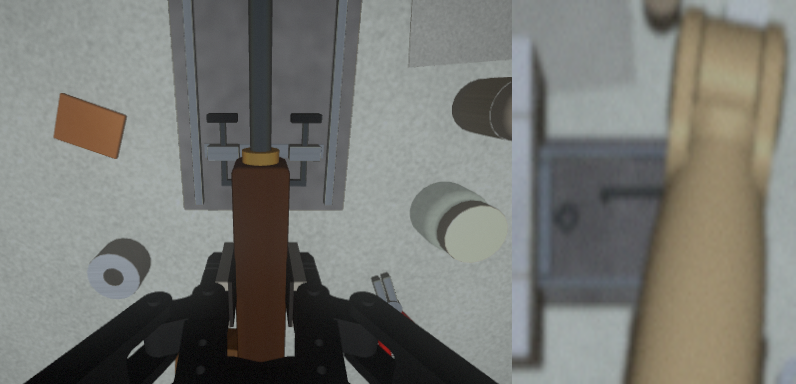

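The wrist view shows the hook held straight along the runway. In the top crop the hook tip is at about (607,195) and the eye at (567,217). I compute both.

Run:
```python
from h import *
z=load('t2')
c=lambda x,y:((x-512+.5)/2.84-.5+200,(y+.5)/3.84-.5+120)
t=atz(z,*c(604,195),.197-.0022+.0165);print('tip end edge',t, 'centre',t-[0,.0045,0])
print('eye',atz(z,*c(567,217),.0455))
w=load('w2')
h=.197-.0022
print([atz(w,u,v,hh) for u,v,hh in[(260,5,h+.0165),(261,145,h+.0165),(261,175,h+.024),(261,340,h+.024)]])
print([atz(w,u,v,.03) for u,v in[(185,209),(343,209),(168,2),(360,2)]])
print([atz(w,u,v,.046) for u,v in[(207,113),(238,113),(290,113),(322,113)]])
```

```text
tip end edge [0.54527718 0.13530241 0.2113    ] centre [0.54527718 0.13080241 0.2113    ]
eye [0.54973978 0.19482253 0.0455    ]
[array([0.54765852, 0.11411718, 0.2113    ]), array([0.54890622, 0.06313216, 0.2113    ]), array([0.5490945 , 0.05239412, 0.2188    ]), array([ 0.55054701, -0.03102117,  0.2188    ])]
[array([ 0.46966509, -0.03822341,  0.03      ]), array([ 0.6378756 , -0.03527276,  0.03      ]), array([0.466058  , 0.15570373, 0.03      ]), array([0.63359547, 0.15850263, 0.03      ])]
[array([0.49954694, 0.06280209, 0.046     ]), array([0.52787338, 0.06324226, 0.046     ]), array([0.57532449, 0.06405406, 0.046     ]), array([0.60454737, 0.06460046, 0.046     ])]
```

```bash
python3 -m pendant '{"hand":[0,0,0,0,0,0,0,0],"delta_pos":[[0.06,0,-0.3],[0,0.2,-0.7],[0,0.3,-0.8],[0,0.3,-0.8],[0,0.3,-0.7],[0,0.2,-0.4],[0,0,0],[0,0,0]],"dr":[[0,0,0],[0,0,0],[0,0,0],[0,0,0],[0,0,0],[0,0,0],[0,0,0],[0,0,0]]}' 60
python3 - <<'E'
from h import *
snap('wrist','w3');snap('top','t3');snap('scene','s3')
b=cv2.imread('pics/t3.png')[145:205,205:265];s=cv2.imread('pics/s3.png')[160:240,250:330]
f=lambda x:cv2.resize(x,(400,400),interpolation=cv2.INTER_CUBIC)
cv2.imwrite('pics/m3.png',np.hstack([f(b),f(s)]))
print(bot.read_state()['eef_pos'],bot.read_state()['orientation'])
E
```

```text
clock: 7.15
eef_pos: [0.5525, 0.04, 0.087]
orientation: [180.0, 0.0, 90.8]
contact_force: [-0.2, 0.6, -0.7]
width: 0.0225
grasp_force: 59.3
[0.55330544 0.03999734 0.08798265] [1.79856610e+02 2.31472782e-02 9.07511692e+01]
```

View pics/m3.png

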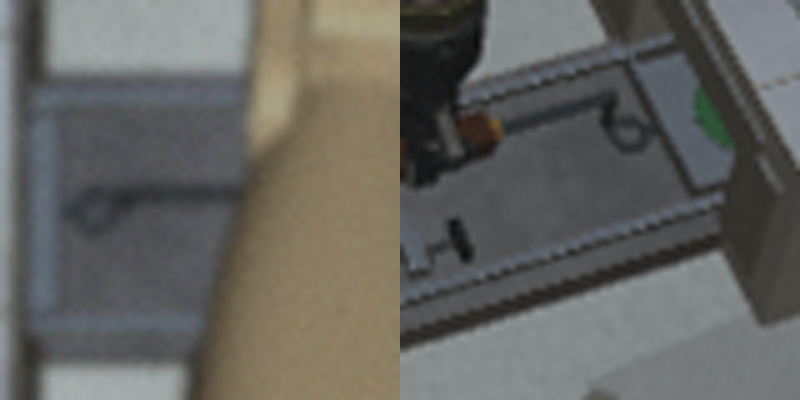

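In the top crop the eye hole is at (95,210) and the rod end is at about (116,195). In the scene crop the bent tip runs from (610,97) down to (620,122), and the eye centre is at (629,131).

Run:
```python
from h import *
t=load('t3');s=load('s3')
ct=lambda x,y:((x+.5)/6.667-.5+205,(y+.5)/6.667-.5+145)
cs=lambda x,y:((x-400+.5)/5-.5+250,(y+.5)/5-.5+160)
P=.088
print('top tip bend',atz(t,*ct(116,193),P+.0143-.0045),'eye',atz(t,*ct(95,210),.0455))
print('scn bend top',atz(s,*cs(609,95),P+.0143),'tipbot',atz(s,*cs(620,122),P-.0262),'eye',atz(s,*cs(629,131),.044))
print('tray front edge', [atz(s,*cs(u,v),.05) for u,v in[(632,60),(690,190)]])
# scene pads
print('pad',atz(s,*cs(460,220),.046))
print(s['T'][:3,3])
# project expected
def pj(z,p):
    T=np.linalg.inv(z['T']);r,_=cv2.Rodrigues(T[:3,:3]);return cv2.projectPoints(np.array([p],float),r,T[:3,3],z['K'],z['D'])[0][0,0]
for p in[(.5507,.180,P-.0262),(.5507,.176,P-.0262),(.5507,.172,P-.0262)]:
    u=pj(s,p);v=pj(t,np.array(p)+[0,0,.036]);print(p,((u[0]+.5-250)*5+399.5,(u[1]+.5-160)*5-.5),((v+.5-[205,145])*6.667-.5))
```

```text
top tip bend [0.55178246 0.17950658 0.0978    ] eye [0.54999001 0.19566498 0.0455    ]
scn bend top [0.55409253 0.17311693 0.1023    ] tipbot [0.55187649 0.18660821 0.0618    ] eye [0.55002245 0.1961206  0.044     ]
tray front edge [array([0.49961896, 0.21927108, 0.05      ]), array([0.61033388, 0.21361449, 0.05      ])]
pad [0.58038112 0.06201774 0.046     ]
[ 1.26664565 -0.25751491  1.25498637]
(0.5507, 0.18, 0.061799999999999994) (np.float64(610.2386968007944), np.float64(123.26067681994655)) [115.07293432 194.90744832]
(0.5507, 0.176, 0.061799999999999994) (np.float64(604.7373388045467), np.float64(124.85524819342982)) [122.23213482 194.99153401]
(0.5507, 0.172, 0.061799999999999994) (np.float64(599.2293155329171), np.float64(126.45168986409115)) [129.39238864 195.0757499 ]
```

```bash
python3 -m pendant '{"hand":[0,0,0,0,0],"delta_pos":[[-0.04,0.2,0],[0,0.38,-0.1],[0,0,-0.25],[0,0,0],[0,0,0]],"dr":[[0,0,0],[0,0,0],[0,0,0],[0,0,0],[0,0,0]]}' 60
python3 - <<'E'
from h import *
snap('top','t4');snap('scene','s4')
b=cv2.imread('pics/t4.png')[155:195,205:245];s=cv2.imread('pics/s4.png')[160:210,270:320]
f=lambda x:cv2.resize(x,(400,400),interpolation=cv2.INTER_CUBIC)
cv2.imwrite('pics/m4.png',np.hstack([f(b),f(s)]))
e=bot.read_state()['eef_pos'];print(e)
def pj(z,p):
    T=np.linalg.inv(z['T']);r,_=cv2.Rodrigues(T[:3,:3]);return cv2.projectPoints(np.array([p],float),r,T[:3,3],z['K'],z['D'])[0][0,0]
t=load('t4');s=load('s4')
for n,p in[('eye',(.55,.196,.0455)),('tip if on eye',(.55,.196,e[2]-.0262)),('bendtop if',(.55,.196,e[2]+.0143))]:
    print(n,(pj(t,p)+.5-[205,155])*10-.5,(pj(s,p)+.5-[270,160])*8-.5+[400,0])
E
```

```text
clock: 7.8
eef_pos: [0.5505, 0.0582, 0.0757]
orientation: [-179.9, 0.0, 90.8]
contact_force: [1.0, 0.6, -1.3]
width: 0.0232
grasp_force: 59.3
[0.55099189 0.05788415 0.07612557]
eye [141.87057003 215.1980915 ] [606.81102921 207.93973451]
tip if on eye [140.88194591 213.44817623] [607.97488382 202.03421013]
bendtop if [131.60450618 197.02578452] [618.89216458 146.58999851]
```

View pics/m4.png

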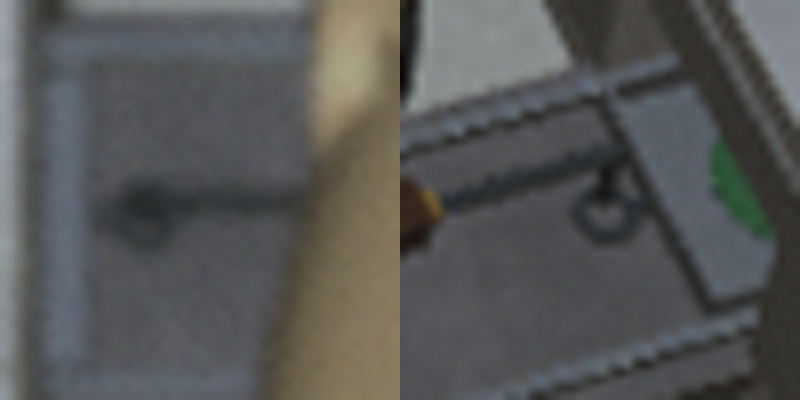

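The scene crop shows the ring centred at about (607,212), with the tip's shaft at (607,185–200) directly over it. The rod end matches the prediction, so I descend.

```bash
python3 -m pendant '{"hand":[0,0,0,0],"delta_pos":[[0,0,-0.1],[0,0,-0.1],[0,0,-0.05],[0,0,0]],"dr":[[0,0,0],[0,0,0],[0,0,0],[0,0,0]]}' 60
python3 -m pendant '{"hand":[0,0,0,0],"delta_pos":[[0,0,-0.06],[0,0,-0.04],[0,0,0],[0,0,0]],"dr":[[0,0,0],[0,0,0],[0,0,0],[0,0,0]]}' 60
```

```text
clock: 8.3
eef_pos: [0.5507, 0.0579, 0.0683]
orientation: [-180.0, 0.0, 90.8]
contact_force: [-0.1, -0.8, -1.6]
width: 0.0228
grasp_force: 59.3
clock: 8.7
eef_pos: [0.551, 0.0579, 0.0657]
orientation: [180.0, 0.0, 90.8]
contact_force: [-0.5, -0.7, -1.5]
width: 0.0226
grasp_force: 59.3
```

```bash
python3 -m pendant '{"hand":[0,0,0,0,0],"delta_pos":[[0,0,-0.08],[0,0,-0.07],[0,0,0],[0,0,0],[0,0,0]],"dr":[[0,0,0],[0,0,0],[0,0,0],[0,0,0],[0,0,0]]}' 60
python3 - <<'E'
from h import *
for n in range(3): snap('scene','s5'); print(bot.read_state()['contact_force'].round(2),bot.read_state()['eef_pos'])
s=cv2.imread('pics/s5.png')[160:210,270:320]
cv2.imwrite('pics/m5.png',cv2.resize(s,(400,400),interpolation=cv2.INTER_CUBIC))
E
```

```text
clock: 9.2
eef_pos: [0.5511, 0.058, 0.0613]
orientation: [180.0, 0.0, 90.8]
contact_force: [-0.3, -0.2, -2.3]
width: 0.0229
grasp_force: 59.3
[ 0.45  0.05 -0.43] [0.55107048 0.05791004 0.06126924]
[-0.04 -0.21 -1.93] [0.55108944 0.05793463 0.06128124]
[-0.64 -0.35 -1.69] [0.55107371 0.05796185 0.06129564]
```

View pics/m5.png

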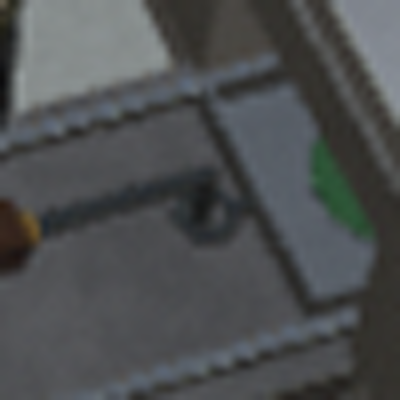

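The nose is inside the ring at about (203,205). I draw it gently towards -y.

```bash
python3 -m pendant '{"hand":[0,0,0,0,0,0,0,0,0,0],"delta_pos":[[0,-0.02,0],[0,-0.03,0],[0,-0.03,0],[0,-0.03,0],[0,-0.03,0],[0,-0.04,0],[0,-0.05,0],[0,-0.06,0],[0,-0.08,0],[0,-0.08,0]],"dr":[[0,0,0],[0,0,0],[0,0,0],[0,0,0],[0,0,0],[0,0,0],[0,0,0],[0,0,0],[0,0,0],[0,0,0]]}' 60
python3 -m pendant '{"hand":[0,0,0,0,0,0,0,0,0,0],"delta_pos":[[0,-0.08,0],[0,-0.1,0],[0,-0.12,0],[0.01,-0.14,0],[0,-0.14,0],[0,-0.14,0],[0.01,-0.14,0],[0,-0.14,0],[0,-0.14,0],[0,-0.14,0]],"dr":[[0,0,0],[0,0,0],[0,0,0],[0,0,0],[0,0,0],[0,0,0],[0,0,0],[0,0,0],[0,0,0],[0,0,0]]}' 60
```

```text
clock: 10.35
eef_pos: [0.551, 0.0442, 0.0612]
orientation: [180.0, 0.0, 90.8]
contact_force: [-0.5, 3.2, -0.7]
width: 0.0227
grasp_force: 59.3
clock: 11.35
eef_pos: [0.5516, 0.0057, 0.0612]
orientation: [180.0, 0.0, 90.8]
contact_force: [0.5, 2.8, -2.2]
width: 0.0229
grasp_force: 59.3
```

```bash
python3 -m pendant '{"hand":[0,0,0,0,0,0,0,0,0,0,0,0,0,0,0,0,0,0,0,0],"delta_pos":[[0,-0.14,0],[0,-0.14,0],[0.01,-0.14,0],[0,-0.14,0],[0,-0.14,0],[0,-0.14,0],[0,-0.14,0],[0.01,-0.14,0],[0,-0.14,0],[0,-0.14,0],[0,-0.14,0],[0.01,-0.14,0],[0,-0.14,0],[0,-0.14,0],[0,-0.14,0],[0.01,-0.14,0],[0,-0.14,0],[0,-0.12,0],[0,-0.08,0],[0,-0.05,0]],"dr":[[0,0,0],[0,0,0],[0,0,0],[0,0,0],[0,0,0],[0,0,0],[0,0,0],[0,0,0],[0,0,0],[0,0,0],[0,0,0],[0,0,0],[0,0,0],[0,0,0],[0,0,0],[0,0,0],[0,0,0],[0,0,0],[0,0,0],[0,0,0]]}' 60
python3 -m pendant '{"hand":[0,0,0,0,0,0],"delta_pos":[[0,-0.04,0],[0,-0.04,0],[0,-0.04,0],[0,-0.04,0],[0,-0.04,0],[0,-0.04,0]],"dr":[[0,0,0],[0,0,0],[0,0,0],[0,0,0],[0,0,0],[0,0,0]]}' 60
```

```text
clock: 13.35
eef_pos: [0.5528, -0.0731, 0.0612]
orientation: [180.0, -0.0, 90.8]
contact_force: [-0.1, 2.9, -1.1]
width: 0.0228
grasp_force: 59.3
clock: 13.95
eef_pos: [0.5528, -0.0801, 0.0612]
orientation: [180.0, 0.0, 90.8]
contact_force: [-0.7, 3.2, -2.5]
width: 0.0226
grasp_force: 59.3
```

```bash
python3 -m pendant '{"hand":[0,0,0,0,0,0,0,0,0,0],"delta_pos":[[0,-0.03,0],[0,-0.03,0],[0,-0.03,0],[0,-0.03,0],[0,-0.03,0],[0,-0.03,0],[0,-0.03,0],[0,-0.03,0],[0,-0.03,0],[0,-0.03,0]],"dr":[[0,0,0],[0,0,0],[0,0,0],[0,0,0],[0,0,0],[0,0,0],[0,0,0],[0,0,0],[0,0,0],[0,0,0]]}' 60
python3 -m pendant '{"hand":[0,0,0,0],"delta_pos":[[0,-0.02,0],[0,-0.02,0],[0,-0.02,0],[0,-0.02,0]],"dr":[[0,0,0],[0,0,0],[0,0,0],[0,0,0]]}' 60
```

```text
clock: 14.95
eef_pos: [0.5528, -0.0891, 0.0612]
orientation: [180.0, 0.0, 90.8]
contact_force: [0.2, 2.2, -1.8]
width: 0.0227
grasp_force: 59.3
clock: 15.35
eef_pos: [0.5528, -0.0915, 0.0612]
orientation: [180.0, 0.0, 90.8]
contact_force: [0.0, 3.9, -1.9]
width: 0.0228
grasp_force: 59.3
```

```bash
python3 -m pendant '{"hand":[0,0,0,0],"delta_pos":[[0,-0.02,0],[0,-0.02,0],[0,-0.02,0],[0,-0.02,0]],"dr":[[0,0,0],[0,0,0],[0,0,0],[0,0,0]]}' 60
python3 -m pendant '{"hand":[0,0,0],"delta_pos":[[0,-0.02,0],[0,-0.02,0],[0,-0.02,0]],"dr":[[0,0,0],[0,0,0],[0,0,0]]}' 60
```

```text
clock: 15.75
eef_pos: [0.5528, -0.0939, 0.0612]
orientation: [180.0, 0.0, 90.8]
contact_force: [-0.1, 3.1, -1.6]
width: 0.0228
grasp_force: 59.3
clock: 16.05
eef_pos: [0.5528, -0.0957, 0.0612]
orientation: [180.0, 0.0, 90.8]
contact_force: [-0.4, 3.1, -1.8]
width: 0.0227
grasp_force: 59.3
```

```bash
python3 -m pendant '{"hand":[0,0,0,0],"delta_pos":[[0,-0.02,0],[0,-0.02,0],[0,-0.02,0],[0,0,0]],"dr":[[0,0,0],[0,0,0],[0,0,0],[0,0,0]]}' 60
python3 -m pendant '{"hand":[0,0,0,0],"delta_pos":[[0,-0.02,0],[0,-0.02,0],[0,-0.01,0],[0,0,0]],"dr":[[0,0,0],[0,0,0],[0,0,0],[0,0,0]]}' 60
```

```text
clock: 16.45
eef_pos: [0.5528, -0.0976, 0.0612]
orientation: [180.0, 0.0, 90.8]
contact_force: [1.1, 2.3, -1.9]
width: 0.0228
grasp_force: 59.3
clock: 16.85
eef_pos: [0.5528, -0.099, 0.0612]
orientation: [180.0, 0.0, 90.8]
contact_force: [0.2, 2.4, -1.4]
width: 0.0228
grasp_force: 59.3
```

```bash
python3 -m pendant '{"hand":[0,0,0,0],"delta_pos":[[0,-0.02,0],[0,-0.02,0],[0,-0.02,0],[0,0,0]],"dr":[[0,0,0],[0,0,0],[0,0,0],[0,0,0]]}' 60
python3 -m pendant '{"hand":[0,0,0],"delta_pos":[[0,-0.02,0],[0,-0.02,0],[0,0,0]],"dr":[[0,0,0],[0,0,0],[0,0,0]]}' 60
```

```text
clock: 17.25
eef_pos: [0.5526, -0.1003, 0.0611]
orientation: [-180.0, -0.1, 90.8]
contact_force: [0.2, 5.2, -2.0]
width: 0.0229
grasp_force: 59.2
clock: 17.55
eef_pos: [0.5525, -0.101, 0.0609]
orientation: [-180.0, -0.1, 90.8]
contact_force: [0.3, 7.2, -1.8]
width: 0.0228
grasp_force: 59.1
```

```bash
python3 -m pendant '{"hand":[0,0,0],"delta_pos":[[0,-0.02,0],[0,-0.02,0],[0,0,0]],"dr":[[0,0,0],[0,0,0],[0,0,0]]}' 60
```

```text
clock: 17.85
eef_pos: [0.5524, -0.1016, 0.0608]
orientation: [-180.0, -0.2, 90.8]
contact_force: [1.0, 8.0, -3.5]
width: 0.0226
grasp_force: 59.1
```

```bash
python3 -m pendant '{"hand":[0,0,0],"delta_pos":[[0,0,0],[0,0,0],[0,0,0]],"dr":[[0,0,0],[0,0,0],[0,0,0]]}' 60
```

```text
clock: 18.15
eef_pos: [0.5524, -0.1015, 0.0608]
orientation: [-180.0, -0.2, 90.8]
contact_force: [0.6, 8.0, -2.8]
width: 0.0227
grasp_force: 59.1
```

```bash
python3 -m pendant '{"hand":[0,0,0,0,0],"delta_pos":[[0,-0.02,0],[0,-0.02,0],[0,-0.01,0],[0,0,0],[0,0,0]],"dr":[[0,0,0],[0,0,0],[0,0,0],[0,0,0],[0,0,0]]}' 60
```

```text
clock: 18.65
eef_pos: [0.5523, -0.1022, 0.0606]
orientation: [-180.0, -0.3, 90.9]
contact_force: [1.3, 11.9, -3.3]
width: 0.0224
grasp_force: 59.0
```

```bash
python3 -m pendant '{"hand":[0,0,0,0,0],"delta_pos":[[0,0.03,0],[0,0.03,0],[0,0.03,0],[0,0.02,0],[0,0,0]],"dr":[[0,0,0],[0,0,0],[0,0,0],[0,0,0],[0,0,0]]}' 60
```

```text
clock: 19.15
eef_pos: [0.5526, -0.1011, 0.0611]
orientation: [-180.0, -0.0, 90.8]
contact_force: [-0.2, 5.7, -1.6]
width: 0.0228
grasp_force: 59.2
```

```bash
python3 -m pendant '{"hand":[0,0,0,0],"delta_pos":[[0,0.03,0],[0,0.02,0],[0,0,0],[0,0,0]],"dr":[[0,0,0],[0,0,0],[0,0,0],[0,0,0]]}' 60
```

```text
clock: 19.55
eef_pos: [0.5531, -0.1004, 0.0614]
orientation: [180.0, 0.1, 90.8]
contact_force: [-0.2, 1.6, -1.2]
width: 0.023
grasp_force: 59.3
```

```bash
python3 -m pendant '{"hand":[0,0,0,0],"delta_pos":[[0,0.03,0],[0,0.02,0],[0,0,0],[0,0,0]],"dr":[[0,0,0],[0,0,0],[0,0,0],[0,0,0]]}' 60
```

```text
clock: 19.95
eef_pos: [0.5529, -0.0986, 0.0613]
orientation: [180.0, 0.0, 90.8]
contact_force: [-0.3, 0.3, -2.1]
width: 0.0228
grasp_force: 59.3
```

```bash
python3 -m pendant '{"hand":[0,0,0,0,0,0,0],"delta_pos":[[0,0.04,0],[0,0,0.03],[0,0,0.06],[0,0,0.1],[0,0,0.15],[0,0,0],[0,0,0]],"dr":[[0,0,0],[0,0,0],[0,0,0],[0,0,0],[0,0,0],[0,0,0],[0,0,0]]}' 60
```

```text
clock: 20.65
eef_pos: [0.5531, -0.0973, 0.0717]
orientation: [180.0, 0.0, 90.8]
contact_force: [1.1, -0.8, -1.3]
width: 0.0228
grasp_force: 59.3
```

```bash
python3 -m pendant '{"hand":[0,0,0,0,0,0,0],"delta_pos":[[0,0,0.3],[0,0,0.7],[0,0,0.9],[0,0,0.9],[0,0,0.9],[0,0,0.6],[0,0,0]],"dr":[[0,0,0],[0,0,0],[0,0,0],[0,0,0],[0,0,0],[0,0,0],[0,0,0]]}' 60
python3 -m pendant '{"hand":[0,0,0,0,0,0,0,0,0,0,0,0,0,0,0,0],"delta_pos":[[0,-0.3,0],[-0.1,-0.6,0],[-0.2,-0.8,0],[-0.2,-0.8,0],[-0.2,-0.8,0],[-0.2,-0.8,0],[-0.2,-0.8,0],[-0.2,-0.8,0],[-0.2,-0.8,0],[-0.2,-0.8,0],[-0.2,-0.8,0],[-0.2,-0.8,0],[-0.1,-0.5,0],[0,-0.2,0],[0,0,0],[0,0,0]],"dr":[[0,0,-0.4],[0,0,-0.7],[0,0,-0.9],[0,0,-0.9],[0,0,-0.9],[0,0,-1],[0,0,-1],[0,0,-1],[0,0,-1],[0,0,-1],[0,0,-0.9],[0,0,-0.9],[0,0,-0.7],[0,0,-0.5],[0,0,-0.2],[0,0,0]]}' 60
python3 - <<'E'
from h import *
snap('wrist','w6');snap('top','t6');snap('scene','s6')
b=cv2.imread('pics/t6.png')[145:215,205:295];s=cv2.imread('pics/s6.png')[160:240,220:325]
f=lambda x:cv2.resize(x,(390,300),interpolation=cv2.INTER_CUBIC)
a=cv2.resize(cv2.imread('pics/w6.png'),(400,300))
cv2.imwrite('pics/m6.png',np.vstack([np.hstack([f(b),f(s)]),np.hstack([a,np.zeros((300,380,3),np.uint8)])]))
print(bot.read_state()['eef_pos'],bot.read_state()['orientation'])
E
```

```text
clock: 21.35
eef_pos: [0.5545, -0.0977, 0.204]
orientation: [179.7, 0.1, 90.8]
contact_force: [0.2, 0.7, -2.1]
width: 0.0231
grasp_force: 59.3
clock: 22.95
eef_pos: [0.4864, -0.3846, 0.1994]
orientation: [-179.9, 0.1, -5.2]
contact_force: [-0.1, 0.4, -1.7]
width: 0.023
grasp_force: 59.3
[ 0.48682163 -0.38438779  0.20015357] [-1.79977316e+02  2.90604542e-02 -5.11297065e+00]
```

View pics/m6.png

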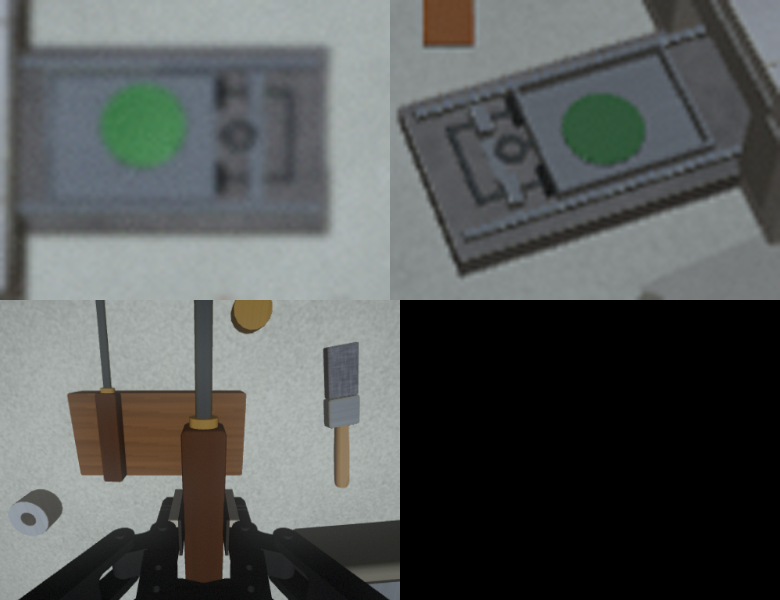

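The tray is against the pads with the disc inside and the eye between the lugs. The hook is held straight above its old place on the rest, so I lower it.

```bash
python3 -m pendant '{"hand":[0,0,0,0,0,0,0,0,0],"delta_pos":[[0.03,0.05,-0.3],[0,0,-0.7],[0,0,-0.9],[0,0,-0.9],[0,0,-0.9],[0,0,-0.8],[0,0,-0.4],[0,0,-0.15],[0,0,0]],"dr":[[0,0,0],[0,0,0],[0,0,0],[0,0,0],[0,0,0],[0,0,0],[0,0,0],[0,0,0],[0,0,0]]}' 60
python3 -m pendant '{"hand":[0,0,0,0,0],"delta_pos":[[0,0,-0.04],[0,0,-0.04],[0,0,-0.02],[0,0,0],[0,0,0]],"dr":[[0,0,0],[0,0,0],[0,0,0],[0,0,0],[0,0,0]]}' 60
```

```text
clock: 24.0
eef_pos: [0.4877, -0.3834, 0.0487]
orientation: [-180.0, 0.0, -5.2]
contact_force: [0.4, 0.8, -1.0]
width: 0.0228
grasp_force: 59.3
clock: 24.5
eef_pos: [0.4878, -0.3838, 0.0462]
orientation: [180.0, -0.0, -5.2]
contact_force: [-0.6, -0.3, -1.8]
width: 0.0226
grasp_force: 59.3
```

```bash
python3 -m pendant '{"hand":[0,0,0,0,0],"delta_pos":[[0,0,-0.04],[0,0,-0.04],[0,0,-0.02],[0,0,0],[0,0,0]],"dr":[[0,0,0],[0,0,0],[0,0,0],[0,0,0],[0,0,0]]}' 60
```

```text
clock: 25.0
eef_pos: [0.4877, -0.3836, 0.0429]
orientation: [-180.0, 0.0, -5.2]
contact_force: [-0.4, -0.8, -1.8]
width: 0.0227
grasp_force: 59.3
```

```bash
python3 -m pendant '{"hand":[0,0,0],"delta_pos":[[0,0,-0.03],[0,0,0],[0,0,0]],"dr":[[0,0,0],[0,0,0],[0,0,0]]}' 60
```

```text
clock: 25.3
eef_pos: [0.4878, -0.3837, 0.0421]
orientation: [180.0, -0.0, -5.2]
contact_force: [-0.1, -0.6, -0.6]
width: 0.0229
grasp_force: 59.5
```

Touching now, so I open slowly and then rise.

```bash
python3 -m pendant '{"hand":[0.3,0.4,0.5,0.7,0.9,1,1,1,1,1],"delta_pos":[[0,0,0],[0,0,0],[0,0,0],[0,0,0],[0,0,0],[0,0,0],[0,0,0],[0,0,0],[0,0,0],[0,0,0]],"dr":[[0,0,0],[0,0,0],[0,0,0],[0,0,0],[0,0,0],[0,0,0],[0,0,0],[0,0,0],[0,0,0],[0,0,0]]}' 60
python3 -m pendant '{"hand":[1,1,1,1,1,1,1,1,1,1],"delta_pos":[[0,0,0.3],[0,0,0.7],[0,0,0.9],[0,0,0.9],[0,0,0.9],[0,0,0.9],[0,0,0.7],[0,0,0.3],[0,0,0],[0,0,0]],"dr":[[0,0,0],[0,0,0],[0,0,0],[0,0,0],[0,0,0],[0,0,0],[0,0,0],[0,0,0],[0,0,0],[0,0,0]]}' 60
python3 - <<'E'
from h import *
snap('wrist','w7');snap('scene','s7')
cv2.imwrite('pics/m7.png',np.hstack([cv2.resize(cv2.imread('pics/'+n+'.png'),(400,300)) for n in('w7','s7')]))
z=load('w7')
for u in (150,165,180,195,205): print(atd(z,258,u).round(4))
E
```

```text
clock: 26.3
eef_pos: [0.4877, -0.3836, 0.042]
orientation: [180.0, 0.0, -5.2]
contact_force: [-0.8, -1.2, -0.9]
width: 0.0855
grasp_force: 0.0
clock: 27.3
eef_pos: [0.4875, -0.3834, 0.2092]
orientation: [-180.0, 0.0, -5.2]
contact_force: [-0.3, -0.8, -0.7]
width: 0.0851
grasp_force: 0.0
[ 0.5157 -0.3843  0.0635]
[ 0.5015 -0.383   0.0636]
[ 0.4872 -0.3817  0.0649]
[ 0.4721 -0.3803  0.065 ]
[ 0.4617 -0.3793  0.0649]
```

View pics/m7.png

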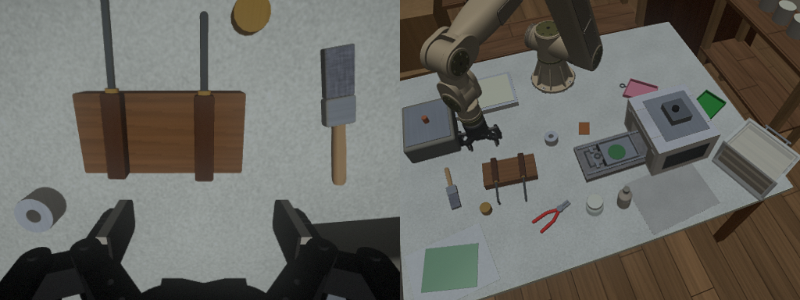

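The hook lies flat on the rest at (205,135) in the left picture, released. The tray is out against the pads with the disc in it, and the other objects look unmoved.

```bash
python3 -c "
from plant import bot
print(bot.job_done())"
```

```text
the job is handed in; nothing more can be done
None
```

I handed the job in at about 27 s, and the hand-in returned no verdict: the tray was drawn snug against the stop pads (about 12 N read at the wrist, roughly 3 N of it drag) with the glass disc still in it, and the hook is released flat on the rest.

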